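# Lock the levelling foot of a benchtop mill

## Robot

A 7-joint arm with a two-finger parallel gripper is mounted at the origin on the work surface. World frame = base frame: x ahead of the robot, y to its left, z up, the work surface at z = 0. Lengths are in m, angles in rad, forces in N, time in s.
With the tool pointing down it reaches from about 0.425 to 0.925 m from the base axis. Payload 6.8 kg.
Tool frame: the origin (TCP) lies between the finger pads; the fingertips stand 14 mm ahead of it and the grasp point (between the pads) lies 5 mm behind it; z points along the fingers, y is the direction in which the jaws open and shut (so a half turn about z gives the same grasp; the last joint's range is limited). The gripper opens to 85 mm and grips with 20 to 120 N. Pads are 22 mm wide; open, the fingers measure 114 mm over their backs; the gripper's body (76 mm by 85 mm) begins 54 mm behind the grasp point. The pads swing forward as they close: fully open they stand 13 mm farther back than shut.
Start: joints at [1.012, 0.477, 0.022, 1.555, -0.011, 1.109, -0.083], TCP at [0.294, -0.608, 0.245] pointing down, gripper open.
Joint ranges: [-2.96, 2.96], [-0.34, 2.1], [-1.41, 1.46], [0.24, 2.44], [-1.37, 4.51], [0.17, 1.92], [-2.96, 2.96]. Speed limits (rad/s): [2.39, 2.39, 3.14, 3.14, 3.14, 3.14, 3.14].

## Interface

Orientations are given as a unit quaternion [w, x, y, z].
In Python, from station import bot gives the robot as it stands.
- The arm moves only by the shell command python3 -m crank 'ROWS' [FORCE]. ROWS is JSON, a list of rows, each a list of 3 entries, a list of its own where there are three numbers: the shift along the tool's x, y, z in m, then the turn, a rotation vector about the tool's x, y, z in degrees, then the finger opening in m, from 0 to 0.0854. A call has 1 to 10 rows; each row shifts and turns the commanded pose from where the row before left it, along the tool's axes as they then stand; what a row does not reach is not made up. A row lasts 1/8 s, in which the tool goes at most 62.5 mm and 10.7 degrees, less where a joint would pass 70% of its speed; a pose out of reach is approached as far as the arm can. A call is refused whole if a number of a shift passes 0.0625 or a number of a turn 10.7, either way. A call with a gripper value outside its range is refused whole. The fingers move at their own pace and stop on an object; FORCE is the grip in N (left out, the last holds). Time passes only in rows, so rows that do not move let the fingers close. It gives the time, the measured TCP pose, the force and the opening at its end, in the units of the state.
- bot.get_obs(): the state, without advancing time (a new reading comes with each control period).
- bot.read_camera(name): name is "side" or "top"; returns (picture, depth): 400x640x3 uint8, red, green, blue; 400x640 float32, m along the optical axis (not along the pixel's ray), 0 where there is no reading.
- bot.calibration(name): a dict with "fx", "fy", "cx", "cy" (pixels), "D" ([k1, k2, p1, p2, k3] as OpenCV has them; the pictures are not rectified), "extrinsics" (4x4, takes a point from camera to world coordinates). Camera axes: x right, y down, z forward; pixel columns grow to the right and rows downward; lengths in m; the calibration is good to about 2 mm. A picture is of the moment at which its call begins. calibration takes no time and is no camera call.
- bot.hand_in(): hands the job in, once; it reports no verdict.
The state is a dict: "t": time; "q": joint angles; "joint_vel": joint speeds; "joint_torque": joint torques, N m; "eef_pos": TCP position; "tool_rot": TCP orientation; "contact_force": force on the tool from outside, world axes, zero at the start; "torque": the same for the moment, N m; "gripper_width": opening from 0.0 (shut) to 1.0 (fully open).
Only numpy, scipy, OpenCV 4.12 (cv2) and the standard library are available. Lean on these libraries where they do the work, as an engineer would, in place of code of your own. Each camera call takes 0.05 s, during which the arm holds its last target.

## Task

The small milling machine's levelling bolt has been set and must now be locked without losing that setting. Slide the open-ended spanner onto the bolt's head on the bench to hold it, turn the jam nut clockwise down onto its spring washer until it is firmly tight (about 0.4 newton-metre, do not force it much beyond) while the bolt stays as it was set, then take the spanner off again and lay it flat on the bench clear of the machine. Leave the other things on the bench where they lie.

Things in the scene. Friction and masses are not known exactly. Their poses are not given: they have to be found in the camera images.
- machine: Grey benchtop mill, fixed. Origin on the bench under its levelling bolt's axis; the base block lies at x -235 to +90, y +48 to +298 mm, top 40 mm high; table and column on it stand 120 mm or more from the axis, to 250 mm height. An ear 46 mm wide (underside 26, top 40 mm over the bench) reaches from the base's side (y +48) round the bolt to y -23.
- solid_foot (a point): Outer (-y) face of the cast foot on the same side as the ear, 36 mm long (machine x -234 to -198), 30 mm high on the bench, this point in its middle, 19 mm to +y of the bolt's axis. Axes as the machine. A spanner on the bolt with its handle along the machine's -x comes to rest on this foot (gap 3 to 15 mm) when the nut drags the bolt clockwise: so the bolt is held.
- bolt_head (a point): Centre of the hexagon head of the M16 levelling bolt, head down on the bench: 24 mm across flats, 0 to 10 mm high. Two flats are parallel to this point's x (at y +-12 mm), corners at x +-13.9 mm. Starts within 0.03 rad of the machine's axes. Bolt 16 mm thick, top 79 mm high. Loose: turns from about 0.06 N m, cannot shift; unless held, the nut drags it round.
- head_corner (a point): A corner of the bolt head, 13.9 mm from its axis along +x of bolt_head, 5 mm over the bench: its shift shows a turn of the bolt (5 mm is 0.36 rad).
- jam_nut (a joint): Turn of the jam nut on the bolt, rad, growing clockwise from above, until it has just nipped the spring washer on the ear at 0 (a hard stop of this value); starts loose at -1.5 to -0.7. Steady drag 0.10 N m, which also drags the bolt round unless that is held. Pitch 2 mm.
- spring_washer (a joint): How far nut and spring washer (ring 3 mm thick, 28 mm across, under the nut) have been wound together past that point, relative to the bolt, rad, clockwise; starts at 0. It takes 0.18 N m to begin and 0.8 N m more per rad (0.3 N m at 0.15, 0.4 at 0.28, 0.62 at 0.55). Let go beyond 0.22 it springs back to 0.22, else it stays.
- nut_center (a point): Centre of the hexagon jam nut: 24 mm across flats, 13 mm high, 43 to 56 mm over the bench on its washer when tight, at most 0.5 mm higher at the start. Two flats are parallel to this point's x (at y +-12 mm); turns with the nut. 23 mm of bolt, 16 mm thick, stand above the nut.
- spanner: Open-ended spanner for 24 mm, grey steel, flat on the bench, 8 mm thick, 248 mm long, 0.24 kg. Origin: underside, middle of the shank, near its balance; x points to the jaw, z up. Shank 20 mm wide from x -135 to +64 mm, tail rounded; head 51 mm wide.
- spanner_jaw (a point): Centre of the spanner's jaw, 95 mm from its origin along x, 4 mm over its underside: where the bolt's axis comes when fully on. Open to +x; 24.8 mm wide, opening out to 30 mm at the tips 18 mm ahead; bottom 15 mm behind. It goes on along its length, flat on the bench, x parallel to two flats of the bolt head; about 0.06 rad of play either way.
- breadboard: White plug-in board 55 x 165 x 9 mm lying on the bench, loose; leave it. Origin under its centre.
- battery_holder: Black holder with four round cells, 66 x 66 x 18 mm, loose; leave it. Origin under its centre.
- servo: Black hobby servo 40 x 20 x 36 mm (42 mm with its horn) standing on the bench, loose; leave it. Origin under its centre.

How it is judged:
On the way, in this order (a step that is already met when the one before it is completed fails the run):
1. the spanner's jaw is on the bolt head (jaw centre within 6 mm of the bolt's axis, at the height of the head, lying flat) (horizontal distance between spanner_jaw and bolt_head below 0.006 m and height (world z) of spanner_jaw below 0.01 m and angle between spanner's own z axis and vertical below 0.1 rad), for 0.2 s.
2. the jam nut is tight (wound at least 0.15 rad past nipping the washer, about 0.3 N m) (value of joint spring_washer above 0.15 rad), for 0.2 s.
At the end, for the whole second after the job is handed in: The jam nut stays at least 0.15 rad past nipping the washer (about 0.3 N m), the bolt has turned less than 0.36 rad from its setting (corner of its head moved under 5 mm), and the spanner lies flat and still on the bench, touching no part of the machine, its jaw more than 50 mm from the bolt's axis (value of joint spring_washer above 0.15 rad and distance of head_corner from where it was at the start of the episode below 0.005 m and horizontal distance between spanner_jaw and bolt_head above 0.05 m and contact force between spanner and machine below 0.2 N and height (world z) of spanner below 0.006 m and angle between spanner's own z axis and vertical below 0.1 rad and linear speed of spanner below 0.02 m/s).
It fails at once if the bolt is turned away from its setting (corner of its head moved more than 5 mm, 0.36 rad) (distance of head_corner from where it was at the start of the episode above 0.005 m).
It fails at once if the nut is overtightened (more than 0.55 rad past nipping the washer, 0.62 N m) (value of joint spring_washer above 0.55 rad).
It fails at once if a bystander is pushed more than 25 mm (distance of any of breadboard, battery_holder, servo from where it was at the start of the episode above 0.025 m).
It also fails if it takes over 72 s, if anything falls off the work surface, if the arm or the gripper's body presses on something with over 40 N, if the wrist force passes 120 N, or if a joint passes its speed limit or range.

## Working session

There is one attempt and no reset: what is moved stays moved. The work goes in short steps, Python scripts to look and compute and a shell command to move; the robot and the scene stay as the last step left them, time stands still between calls to the robot, and variables do not carry over. Pictures are saved under pics/ and viewed, and the job is handed in when it is done.

```bash
ls; mkdir -p pics; python3 - <<'E'
from station import bot
import cv2,numpy as np
o=bot.get_obs()
print(o)
for n in("top","side"):
    p,d=bot.read_camera(n); cv2.imwrite(f"pics/{n}0.png",p[:,:,::-1]); np.save(f"pics/{n}0.npy",d)
    print(n,bot.calibration(n))
E
```

```text
pics
{'t': 0.0, 'q': array([ 1.01187167,  0.47778722,  0.02232555,  1.55644892, -0.01148915,
        1.10929892, -0.08310361]), 'joint_vel': array([ 9.74263416e-05,  7.59870783e-05,  5.08587056e-04, -8.67700999e-04,
        8.14256264e-04,  1.62755643e-03, -1.71716287e-05]), 'joint_torque': array([ 7.23485828e-04, -5.96452045e+01,  1.60844665e+00, -2.81197751e+01,
        1.24697608e-02,  9.49470385e-03, -1.69559803e-05]), 'eef_pos': array([ 0.29385007, -0.60705374,  0.24433512]), 'tool_rot': array([-8.66293225e-04,  9.74697667e-01,  2.23525469e-01, -2.69310559e-04]), 'contact_force': array([-0.83024251,  0.58887744,  0.41844791]), 'torque': array([ 0.01275926, -0.01755829, -0.01511278]), 'gripper_width': 0.999157013414009}
top {'fx': 376.88055717684597, 'fy': 376.88055717684597, 'cx': 306.96132781657536, 'cy': 203.64395478291772, 'D': array([-0.04756281,  0.        ,  0.        ,  0.        ,  0.        ]), 'extrinsics': array([[-0.0161675 , -0.99619141,  0.08568135,  0.49854116],
       [-0.99910871,  0.01943755,  0.03746947, -0.18508486],
       [-0.0389922 , -0.0849992 , -0.99561777,  0.82767228],
       [ 0.        ,  0.        ,  0.        ,  1.        ]])}
side {'fx': 373.20644549566015, 'fy': 373.20644549566015, 'cx': 321.5938361198202, 'cy': 199.7465377845422, 'D': array([-0.07989238,  0.        ,  0.        ,  0.        ,  0.        ]), 'extrinsics': array([[-0.92766887, -0.28441177,  0.24195127,  0.40644174],
       [-0.37333566,  0.69406375, -0.61554528,  0.26770889],
       [ 0.00713872, -0.66135123, -0.75004239,  0.60603209],
       [ 0.        ,  0.        ,  0.        ,  1.        ]])}
```

View pics/top0.png

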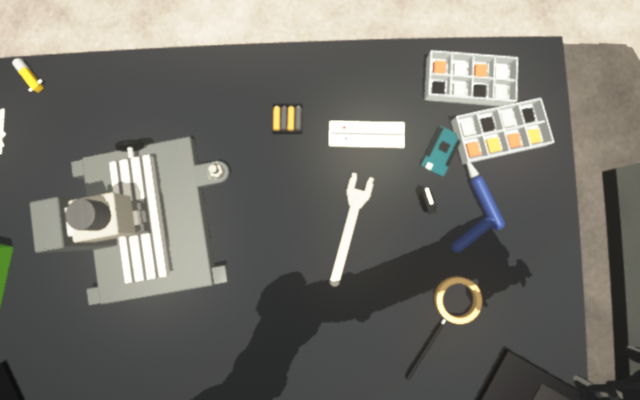

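View pics/side0.png

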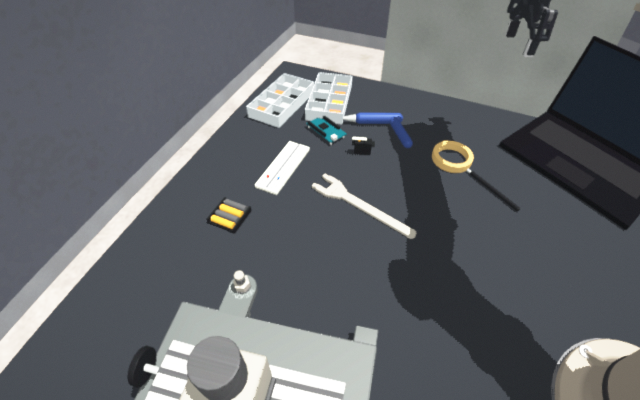

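```bash
cat > h.py <<'E'
from station import bot
import cv2,numpy as np
def ray(n,uv):
    c=bot.calibration(n);K=np.array([[c['fx'],0,c['cx']],[0,c['fy'],c['cy']],[0,0,1.]])
    p=cv2.undistortPoints(np.array(uv,float).reshape(-1,1,2),K,c['D']).reshape(-1,2)
    E=c['extrinsics'];return E[:3,3],np.c_[p,np.ones(len(p))]@E[:3,:3].T
def at_z(n,uv,z):
    o,d=ray(n,uv);s=(z-o[2])/d[:,2];return o+s[:,None]*d
def tri(u1,u2):
    o1,d1=ray('top',[u1]);o2,d2=ray('side',[u2]);d1=d1[0];d2=d2[0]
    s=np.linalg.lstsq(np.c_[d1,-d2],o2-o1,rcond=None)[0]
    a=o1+s[0]*d1;b=o2+s[1]*d2;return (a+b)/2,np.linalg.norm(a-b)
def proj(n,P):
    c=bot.calibration(n);K=np.array([[c['fx'],0,c['cx']],[0,c['fy'],c['cy']],[0,0,1.]])
    T=np.linalg.inv(c['extrinsics'])
    return cv2.projectPoints(np.array(P,float).reshape(-1,1,3),cv2.Rodrigues(T[:3,:3])[0],T[:3,3],K,c['D'])[0].reshape(-1,2)
def crop(src,name,x0,y0,w,h,k):
    im=cv2.imread(src)[y0:y0+h,x0:x0+w];im=cv2.resize(im,None,fx=k,fy=k,interpolation=cv2.INTER_CUBIC)
    for i in range(0,w,10): cv2.putText(im,str(x0+i),(i*k,10),0,.35,(0,255,255),1); cv2.line(im,(i*k,12),(i*k,18),(0,255,255),1)
    for i in range(0,h,10): cv2.putText(im,str(y0+i),(0,i*k+4),0,.35,(0,255,255),1); cv2.line(im,(24,i*k),(30,i*k),(0,255,255),1)
    cv2.imwrite(name,im)
E
python3 - <<'E'
from h import *
crop('pics/top0.png','pics/c1.png',180,140,65,50,12)
crop('pics/top0.png','pics/c2.png',320,160,70,135,4)
crop('pics/side0.png','pics/c3.png',210,260,60,50,12)
crop('pics/side0.png','pics/c4.png',305,165,120,80,6)
E
```

```text
(no output)
```

View pics/c1.png

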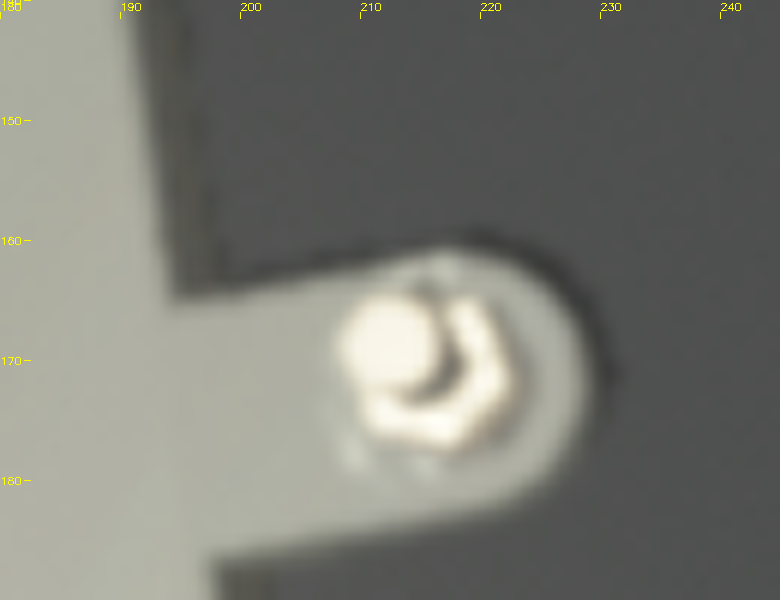

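View pics/c2.png

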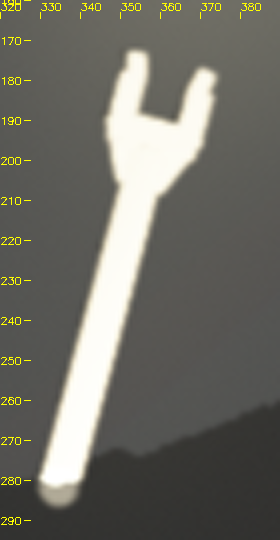

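View pics/c3.png

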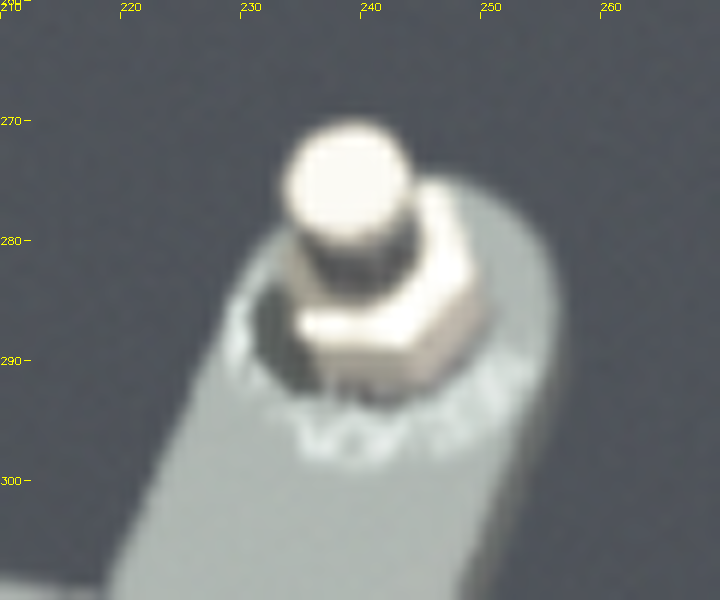

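View pics/c4.png

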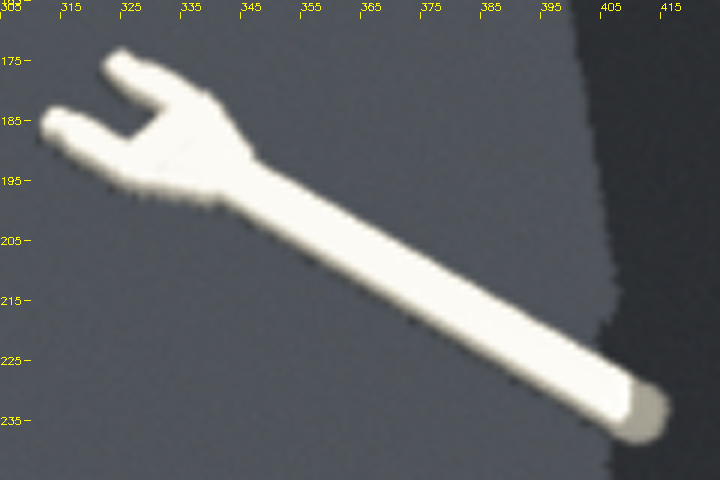

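```bash
cat > sp.py <<'E'
from h import *
def fit(n,img,box,thr,z=0.008,tail=None):
    x0,y0,x1,y1=box
    m=np.zeros(img.shape[:2],np.uint8);m[y0:y1,x0:x1]=(img[y0:y1,x0:x1].min(2)>thr)*255
    cs,_=cv2.findContours(m,cv2.RETR_EXTERNAL,cv2.CHAIN_APPROX_NONE);c=max(cs,key=cv2.contourArea)
    mm=np.zeros_like(m);cv2.drawContours(mm,[c],-1,255,-1)
    v,u=np.nonzero(mm);P=at_z(n,np.c_[u,v],z)[:,:2]
    # rough axis by PCA, refine on shank
    q=P.mean(0);w=np.linalg.svd(P-q,full_matrices=False)[2][0]
    # head is at wider end
    for it in range(4):
        s=(P-q)@w;t=(P-q)@np.array([-w[1],w[0]])
        if it==0:
            if np.abs(t[s>s.max()-.05]).max()<np.abs(t[s<s.min()+.05]).max(): w=-w;s=-s;t=-t
        a,b=s.min(),s.max()
        k=(s>a+.03)&(s<a+.17)
        bins=np.linspace(a+.03,a+.17,15);cx=[];cy=[]
        for i in range(14):
            j=k&(s>=bins[i])&(s<bins[i+1]);cx.append(s[j].mean());cy.append((t[j].max()+t[j].min())/2 if 0 else t[j].mean())
        p=np.polyfit(cx,cy,1);nn=np.array([-w[1],w[0]])
        q=q+nn*p[1];w=w+nn*p[0];w/=np.linalg.norm(w)
    s=(P-q)@w
    return q,w,s.min(),s.max(),P
E
python3 - <<'E'
from sp import *
print('bolttop',tri((212.3,168.6),(239.0,275.0)))
for n,box,thr in(('top',(325,165,390,292),120),('side',(300,165,425,245),120)):
    im=cv2.imread(f'pics/{n}0.png')
    q,w,a,b,P=fit(n,im,box,thr)
    print(n,'ang',np.degrees(np.arctan2(w[1],w[0])),'tail',q+w*a,'tip',q+w*b,'len',b-a)
    tip=q+w*b; print(' jaw est',tip-w*.018, 'origin',tip-w*.113)
# heights: same features in both views: notch/tips/tail
for a,b in(((353,173),(325,173.5)),((371.5,177.5),(313,184)),((334.5,286),(415,237))):
    print(tri(a,b))
print(at_z('top',[(353,173),(371.5,177.5),(354,188.5),(365,191)],.008))
# ear line edges & base
print('ear',at_z('top',[(194.5,164.5),(215,161),(197.5,186.5),(218,183)],.04))
print('base side',at_z('top',[(191,142),(194.5,164.5)],.04))
E
```

```text
bolttop (array([0.638611  , 0.03500962, 0.07933838]), np.float64(0.0005190118999605517))
top ang -16.548075534445367 tail [ 0.3928033  -0.20766294] tip [ 0.63132499 -0.27853404] len 0.24882787418179797
 jaw est [ 0.61407053 -0.27340729] origin [ 0.52300533 -0.24634941]
side ang -16.47408881199571 tail [ 0.39325533 -0.20633349] tip [ 0.63169217 -0.27684442] len 0.24864415962841568
 jaw est [ 0.6144311  -0.27173995] origin [ 0.52333104 -0.24479969]
(array([ 0.61598638, -0.25441221,  0.05507369]), np.float64(0.021647587129718995))
(array([ 0.64047373, -0.29930923, -0.03531169]), np.float64(0.02104982945580785))
(array([ 0.39037586, -0.21062433, -0.00266488]), np.float64(0.002045382351324439))
[[ 0.63450094 -0.25627642  0.008     ]
 [ 0.62368526 -0.29634772  0.008     ]
 [ 0.60025227 -0.25752149  0.008     ]
 [ 0.59427281 -0.28128975  0.008     ]]
ear [[0.65565856 0.08554515 0.04      ]
 [0.66209916 0.04070832 0.04      ]
 [0.60773079 0.07842319 0.04      ]
 [0.61426209 0.03387539 0.04      ]]
base side [[0.70536414 0.09396661 0.04      ]
 [0.65565856 0.08554515 0.04      ]]
```

```bash
python3 - <<'E'
from h import *
crop('pics/top0.png','pics/c5.png',180,130,60,165,4)
im=cv2.imread('pics/top0.png').astype(float).min(2)
# edge along base side: for each row find falling edge from light to dark near
pts=[]
for v in list(range(141,161))+list(range(192,262)):
    x0=int(191+(v-141)*.16)
    r=cv2.GaussianBlur(im,(3,3),0)[v,x0-8:x0+10]; g=np.diff(r);i=g.argmin()
    if 0<i<len(g)-1 and g[i]<-15:
        d=(g[i-1]-g[i+1])/(2*(g[i-1]-2*g[i]+g[i+1]));pts.append((x0-8+i+.5+d,v))
P=at_z('top',pts,.04)[:,:2]
l=cv2.fitLine(P.astype(np.float32),cv2.DIST_HUBER,0,.001,.001).ravel();print(l,len(P),np.degrees(np.arctan2(l[1],l[0])))
n=np.array([-l[1],l[0]]);print('res mm',np.round(((P-l[2:])@n)*1e3,1))
print('bolt to base line',((np.array([.6386,.035])-l[2:])@n)*1e3)
E
```

```text
[0.9874426  0.15797825 0.6099979  0.07978393] 90 9.089565
res mm [-0.1 -0.   0.1  0.2  0.1 -0.  -0.1 -0.1 -0.   0.1  0.1  0.1 -0.1 -0.2
 -0.1 -0.   0.2  0.4  0.6  0.5 -0.  -0.1 -0.2 -0.1 -0.   0.2  0.3  0.2
 -0.1 -0.1  0.   0.1  0.2  0.2  0.1 -0.1 -0.   0.1  0.2  0.2  0.1 -0.1
 -0.1 -0.   0.   0.1  0.1 -0.  -0.1 -0.1 -0.   0.1  0.1  0.1 -0.  -0.1
 -0.1  0.   0.1  0.1 -0.1 -0.2 -0.1  0.   0.1  0.  -0.1 -0.2 -0.1 -0.
  0.1  0.1  0.1  0.  -0.  -0.   0.   0.1  0.1  0.1  0.  -0.1 -0.   0.2
  0.3  0.3  0.2  0.  -0.  -0. ]
bolt to base line -48.74006750463827
```

View pics/c5.png

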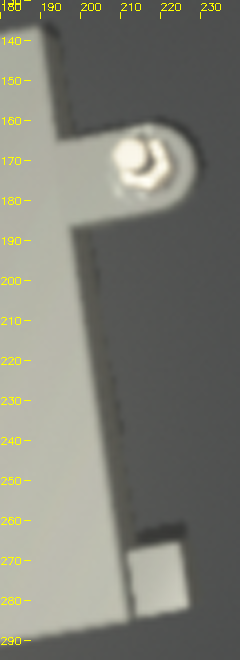

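```bash
cat > go.py <<'E'
from h import *
from scipy.spatial.transform import Rotation as R
def rot(o): return R.from_quat(np.array(o['tool_rot'])[[1,2,3,0]])
def delta(pos,yaw):
    o=bot.get_obs();r=rot(o);c,s=np.cos(np.radians(yaw)),np.sin(np.radians(yaw))
    T=R.from_matrix(np.array([[c,s,0],[s,-c,0],[0,0,-1.]]))
    d=r.inv().apply(np.array(pos)-o['eef_pos']); tr=(r.inv()*T).as_rotvec(degrees=True)
    dt=T.inv().apply(np.array(pos)-o['eef_pos'])
    x=r.as_matrix()[:,0]
    print('t%.2f'%o['t'],'pos',np.round(o['eef_pos'],4),'yaw %.2f'%np.degrees(np.arctan2(x[1],x[0])),'| d tool mm',np.round(d*1e3,1),'in target frame',np.round(dt*1e3,1),'turn',np.round(tr,2))
    print(' F',np.round(o['contact_force'],2),'M',np.round(o['torque'],3),'w %.3f'%o['gripper_width'],'q7 %.2f'%o['q'][6])
E
python3 -c "
from go import *
delta((.5328,-.2484,.08),-16.5)"
```

```text
t0.10 pos [ 0.2939 -0.6071  0.2444] yaw 25.83 | d tool mm [ 371.4 -218.5  164.7] in target frame [ 127.2 -411.8  164.4] turn [-9.000e-02  4.000e-02  4.233e+01]
 F [ 0.14 -0.78  0.23] M [0.004 0.015 0.011] w 1.000 q7 -0.08
```

```bash
python3 -m crank '[[[0.0464,-0.0273,0.0206],[0,0,0],0.06],[[0.0464,-0.0273,0.0206],[0,0,0],0.06],[[0.0464,-0.0273,0.0206],[0,0,0],0.06],[[0.0464,-0.0273,0.0206],[0,0,0],0.05],[[0.0464,-0.0273,0.0206],[0,0,0],0.05],[[0.0464,-0.0273,0.0206],[0,0,0],0.05],[[0.0464,-0.0273,0.0206],[0,0,0],0.05],[[0.0464,-0.0273,0.0206],[0,0,0],0.05]]' 
python3 -m crank '[[[0,0,0],[0,0,10.58],0.05],[[0,0,0],[0,0,10.58],0.05],[[0,0,0],[0,0,10.58],0.05],[[0,0,0],[0,0,10.58],0.05],[[0,0,0],[0,0,0],0.05]]' 
python3 -c "
from go import *
delta((.5328,-.2484,.017),-16.5)"
```

```text
t: 1.1
eef_pos: [0.5337, -0.2478, 0.0797]
tool_rot: [-0.0, 0.975, 0.223, -0.0]
contact_force: [0.3, -0.6, -0.4]
gripper_width: 0.587
t: 1.72
eef_pos: [0.5329, -0.249, 0.0802]
tool_rot: [0.0, 0.99, -0.142, -0.0]
contact_force: [0.5, 0.2, -0.1]
gripper_width: 0.584
t1.73 pos [ 0.5329 -0.249   0.0802] yaw -16.38 | d tool mm [-0.2 -0.6 63.2] in target frame [-0.2 -0.5 63.2] turn [0.02 0.05 0.12]
 F [ 0.5   0.15 -0.14] M [-0.01   0.004  0.004] w 0.584 q7 -1.44
```

```bash
python3 -m crank '[[[0,0,0.03],[0,0,0],0.05],[[0,0,0.02],[0,0,0],0.05],[[0,0,0.008],[0,0,0],0.05],[[0,0,0.004],[0,0,0],0.05],[[0,0,0],[0,0,0],0.05]]' 
python3 - <<'E'
from go import *
delta((.5328,-.2484,.017),-16.5)
p,d=bot.read_camera('side');cv2.imwrite('pics/s1.png',p[:,:,::-1]);crop('pics/s1.png','pics/s1c.png',290,120,140,100,5)
E
```

```text
t: 2.35
eef_pos: [0.5333, -0.2494, 0.0187]
tool_rot: [0.0, 0.99, -0.143, 0.0]
contact_force: [0.0, 0.4, 0.9]
gripper_width: 0.585
t2.35 pos [ 0.5333 -0.2494  0.0187] yaw -16.48 | d tool mm [-0.7 -0.9  1.7] in target frame [-0.7 -0.9  1.7] turn [-0.   -0.02  0.02]
 F [0.02 0.42 0.85] M [-0.012 -0.011  0.003] w 0.585 q7 -1.43
```

View pics/s1c.png

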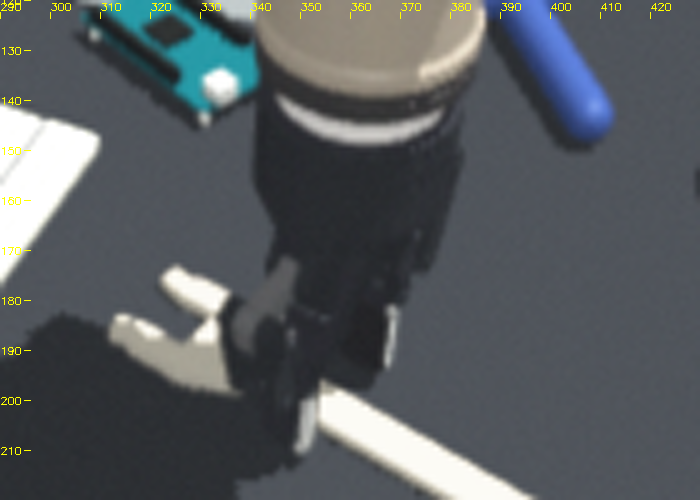

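```bash
python3 -m crank '[[[0,-0.0008,0.002],[0,0,0],0.02],[[0,0,0],[0,0,0],0.01],[[0,0,0],[0,0,0],0.01],[[0,0,0],[0,0,0],0.01],[[0,0,0],[0,0,0],0.01]]' 70
python3 -m crank '[[[0,0,-0.01],[0,0,0],0.01],[[0,0,-0.02],[0,0,0],0.01],[[0,0,0],[0,0,0],0.01]]'
python3 - <<'E'
from go import *
delta((.5328,-.2484,.017),-16.5)
p,d=bot.read_camera('side');cv2.imwrite('pics/s2.png',p[:,:,::-1]);crop('pics/s2.png','pics/s2c.png',290,120,150,120,5)
E
```

```text
t: 3.02
eef_pos: [0.5336, -0.2484, 0.0171]
tool_rot: [-0.0, 0.99, -0.143, 0.0]
contact_force: [-1.4, 1.4, 6.3]
gripper_width: 0.197
t: 3.4
eef_pos: [0.5347, -0.2492, 0.0487]
tool_rot: [0.0, 0.99, -0.144, 0.002]
contact_force: [-0.4, -0.9, -2.4]
gripper_width: 0.201
t3.40 pos [ 0.5347 -0.2492  0.0487] yaw -16.51 | d tool mm [-2.2 -0.3 31.7] in target frame [-2.1 -0.3 31.7] turn [ 0.02 -0.23 -0.01]
 F [-0.35 -0.86 -2.4 ] M [ 0.028 -0.06  -0.024] w 0.201 q7 -1.44
```

View pics/s2c.png

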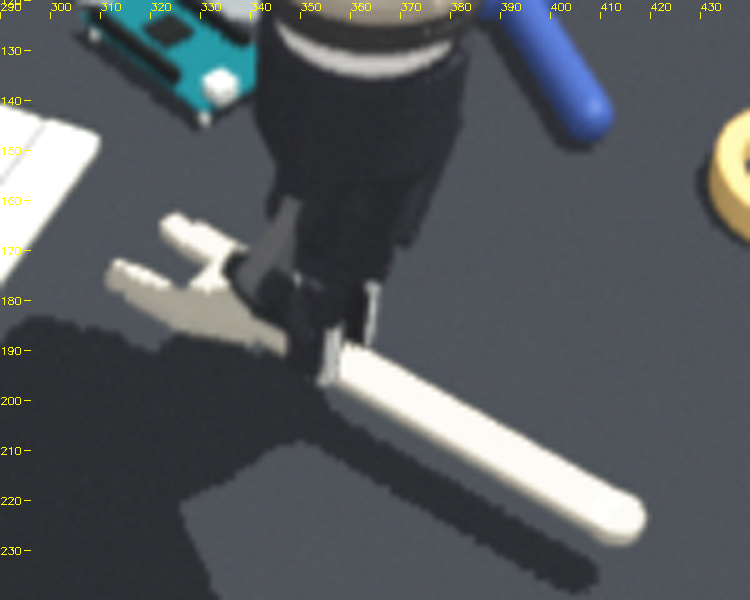

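```bash
python3 -m crank '[[[0,0,0],[0,0,-5],0.01],[[0,0,0],[0,0,-8],0.01],[[0,0,0],[0,0,-8],0.01],[[0,0,0],[0,0,-4.6],0.01],[[0,0,0],[0,0,0],0.01]]'
python3 - <<'E'
from go import *
delta((.5012,.0130,.046),9.09)
E
```

```text
t: 4.08
eef_pos: [0.5329, -0.2485, 0.0462]
tool_rot: [-0.0, 0.997, 0.079, -0.0]
contact_force: [0.0, -1.3, -1.6]
gripper_width: 0.198
t4.08 pos [ 0.5329 -0.2485  0.0462] yaw 9.05 | d tool mm [   9.8 -263.3    0.3] in target frame [ 1.000e+01 -2.633e+02  2.000e-01] turn [-0.03  0.03 -0.04]
 F [ 0.03 -1.28 -1.56] M [ 0.034 -0.014  0.047] w 0.198 q7 -1.09
```

```bash
python3 -m crank '[[[0.0014,-0.02,0],[0,0,0],0.01],[[0.0014,-0.04,0],[0,0,0],0.01],[[0.0014,-0.05,0],[0,0,0],0.01],[[0.0014,-0.05,0],[0,0,0],0.01],[[0.0014,-0.05,0],[0,0,0],0.01],[[0.0014,-0.035,0],[0,0,0],0.01],[[0.0014,-0.0183,0],[0,0,0],0.01],[[0,0,0],[0,0,0],0.01],[[0,0,0],[0,0,0],0.01]]'
python3 - <<'E'
from go import *
delta((.5012,.0130,.0171),9.09)
for n in('top','side'):
    p,d=bot.read_camera(n);cv2.imwrite(f'pics/{n}3.png',p[:,:,::-1])
crop('pics/top3.png','pics/t3c.png',170,130,100,190,3)
crop('pics/side3.png','pics/s3c.png',210,230,150,120,5)
E
```

```text
t: 5.2
eef_pos: [0.5014, 0.0114, 0.0465]
tool_rot: [0.0, 0.997, 0.078, 0.0]
contact_force: [0.4, -0.3, -2.5]
gripper_width: 0.202
t5.20 pos [0.5014 0.0114 0.0465] yaw 8.98 | d tool mm [ 0.  -1.6 29.4] in target frame [ 0.  -1.6 29.4] turn [ 0.05  0.   -0.11]
 F [ 0.41 -0.34 -2.54] M [-0.011 -0.027  0.006] w 0.202 q7 -1.57
```

View pics/t3c.png

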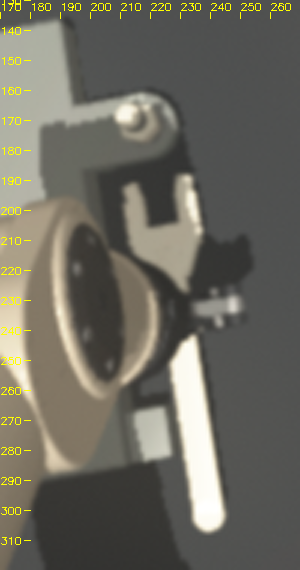

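View pics/s3c.png

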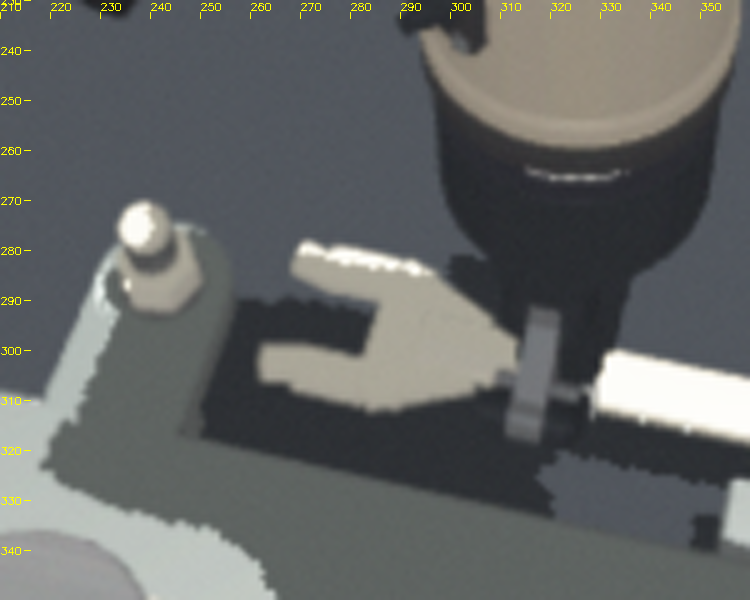

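```bash
python3 -m crank '[[[0,-0.0016,0.01],[0,0,0],0.01],[[0,0,0.012],[0,0,0],0.01],[[0,0,0.005],[0,0,0],0.01],[[0,0,0.0017],[0,0,0],0.01],[[0,0,0],[0,0,0],0.01]]'
python3 - <<'E'
from go import *
delta((.5012,.0130,.0171),9.09)
for n in('top','side'):
    p,d=bot.read_camera(n);cv2.imwrite(f'pics/{n}4.png',p[:,:,::-1])
crop('pics/top4.png','pics/t4c.png',190,150,60,50,12)
crop('pics/side4.png','pics/s4c.png',220,250,100,80,7)
E
```

```text
t: 5.92
eef_pos: [0.5011, 0.0146, 0.0177]
tool_rot: [0.0, 0.997, 0.079, -0.0]
contact_force: [-0.3, -0.1, -1.3]
gripper_width: 0.2
t5.92 pos [0.5011 0.0146 0.0177] yaw 9.11 | d tool mm [-0.1  1.6  0.6] in target frame [-0.1  1.6  0.6] turn [0.   0.01 0.02]
 F [-0.31 -0.06 -1.28] M [-0.007  0.031 -0.014] w 0.200 q7 -1.58
```

View pics/t4c.png

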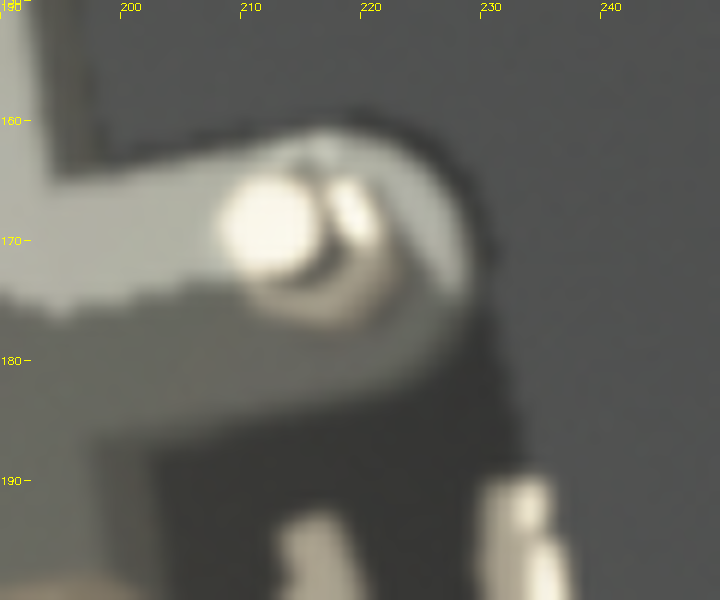

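View pics/s4c.png

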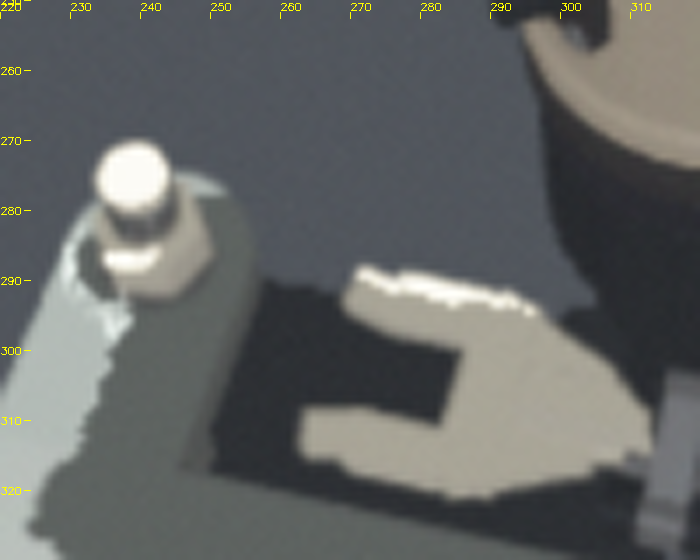

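```bash
python3 - <<'E'
from go import *
o=bot.get_obs();print(o['eef_pos'])
yaw=np.radians(9.09);m=np.array([np.cos(yaw),np.sin(yaw)]);n=np.array([-m[1],m[0]])
bolt=np.array([.6386,.035])
for nme,src,box,k in(('top','pics/top4.png',(190,150,60,70),8),('side','pics/side4.png',(220,250,100,80),7)):
    im=cv2.imread(src)[box[1]:box[1]+box[3],box[0]:box[0]+box[2]];im=cv2.resize(im,None,fx=k,fy=k,interpolation=cv2.INTER_CUBIC)
    for lat,col in((0,(0,0,255)),(.0016,(0,255,0))):
        J=bolt-.055*m+lat*n
        pl=[(.018,.015),(0,.0124),(-.015,.0124),(-.015,-.0124),(0,-.0124),(.018,-.015)]
        P=[[*(J+a*m+b*n),.008] for a,b in pl]
        uv=(proj(nme,P)-np.array(box[:2])+.5)*k
        cv2.polylines(im,[uv.astype(int).reshape(-1,1,2)],False,col,1)
    cv2.imwrite(f'pics/ov_{nme}.png',im)
E
```

```text
[0.50130561 0.01465619 0.01800758]
```

View pics/ov_top.png

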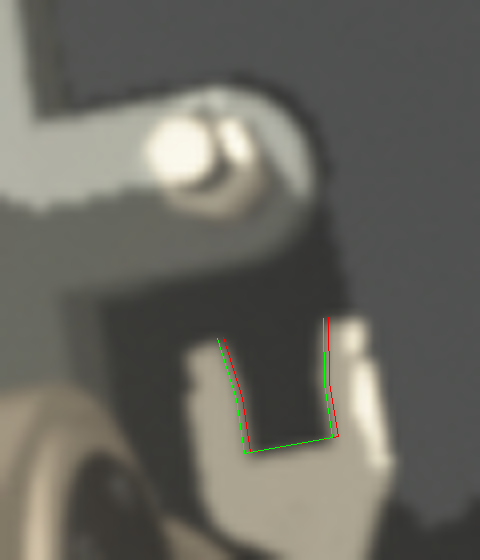

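View pics/ov_side.png

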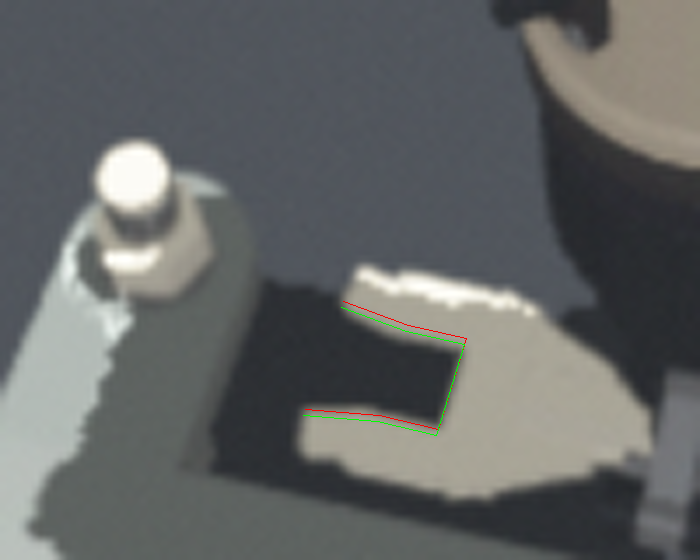

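```bash
python3 -m crank '[[[0.01,0,0],[0,0,0],0.01],[[0.012,0,0],[0,0,0],0.01],[[0.008,0,0],[0,0,0],0.01],[[0,0,0],[0,0,0],0.01]]'
python3 - <<'E'
from go import *
delta((.5555,.0217,.0177),9.09)
E
```

```text
t: 6.52
eef_pos: [0.5317, 0.0196, 0.0179]
tool_rot: [-0.0, 0.997, 0.079, 0.001]
contact_force: [-0.7, -0.5, -2.7]
gripper_width: 0.201
t6.53 pos [0.5317 0.0196 0.0179] yaw 9.12 | d tool mm [23.8  1.7  0.2] in target frame [23.8  1.7  0.2] turn [-0.   -0.06  0.03]
 F [-0.68 -0.51 -2.74] M [0.043 0.028 0.018] w 0.201 q7 -1.57
```

```bash
python3 -m crank '[[[0.005,0.0004,0],[0,0,0],0.01],[[0.005,0,0],[0,0,0],0.01],[[0.005,0,0],[0,0,0],0.01],[[0,0,0],[0,0,0],0.01]]'
python3 - <<'E'
from go import *
delta((.5555,.0217,.0177),9.09)
E
```

```text
t: 7.02
eef_pos: [0.5461, 0.0213, 0.0178]
tool_rot: [0.0, 0.997, 0.079, 0.0]
contact_force: [0.4, -0.2, -2.4]
gripper_width: 0.201
t7.03 pos [0.5461 0.0213 0.0178] yaw 9.10 | d tool mm [9.4 1.1 0.1] in target frame [9.4 1.1 0.1] turn [ 0.01 -0.03  0.01]
 F [ 0.38 -0.23 -2.42] M [-0.032 -0.038 -0.029] w 0.201 q7 -1.57
```

```bash
python3 -m crank '[[[0.004,0,0],[0,0,0],0.01],[[0.004,0,0],[0,0,0],0.01],[[0.001,0,0],[0,0,0],0.01],[[0,0,0],[0,0,0],0.01]]'
python3 - <<'E'
from go import *
delta((.5555,.0217,.0177),9.09)
for n in('top','side'):
    p,d=bot.read_camera(n);cv2.imwrite(f'pics/{n}5.png',p[:,:,::-1])
crop('pics/side5.png','pics/s5c.png',210,250,100,80,7)
crop('pics/top5.png','pics/t5c.png',190,150,60,50,12)
E
```

```text
t: 7.52
eef_pos: [0.5547, 0.0226, 0.0178]
tool_rot: [0.0, 0.997, 0.079, 0.0]
contact_force: [0.1, -0.6, -2.0]
gripper_width: 0.2
t7.53 pos [0.5547 0.0226 0.0178] yaw 9.10 | d tool mm [0.7 1.  0.1] in target frame [0.7 1.  0.1] turn [ 0.01 -0.02  0.01]
 F [ 0.1  -0.57 -2.03] M [-0.265 -0.125 -0.119] w 0.200 q7 -1.57
```

View pics/s5c.png

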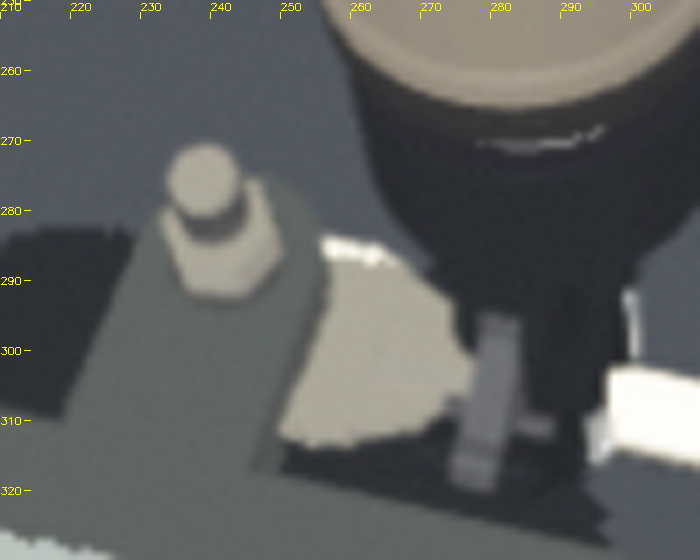

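View pics/t5c.png

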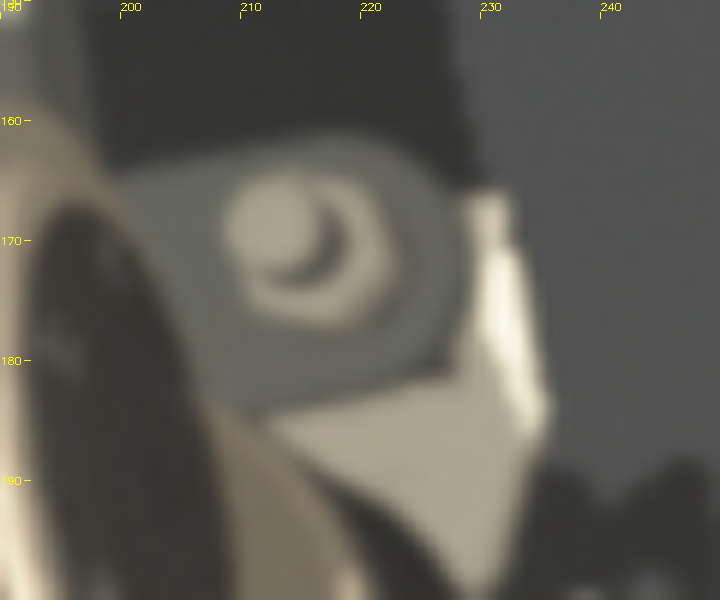

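```bash
python3 -m crank '[[[0.0005,0,0],[0,0,0],0.01],[[0,0,0],[0,0,0],0.04],[[0,0,0],[0,0,0],0.04],[[0,0,0],[0,0,0],0.04],[[0,0,-0.03],[0,0,0],0.04],[[0,0,-0.05],[0,0,0],0.05],[[0,0,-0.05],[0,0,0],0.05],[[0,0,0],[0,0,0],0.05]]'
python3 - <<'E'
from go import *
b=np.array([.6386,.035])
print('top',[ (round(np.hypot(*v)*1e3,1),round(np.degrees(np.arctan2(v[1],v[0])),1)) for v in at_z('top',[(222.8,171.5),(217.5,177.3),(210,175.3),(219,165)],.0563)[:,:2]-b])
print('side',[ (round(np.hypot(*v)*1e3,1),round(np.degrees(np.arctan2(v[1],v[0])),1)) for v in at_z('side',[(249.3,283.5),(243.5,289),(234.5,288),(246.5,276)],.0563)[:,:2]-b])
delta((.6386,.035,.12),9.09)
for n in('top','side'):
    p,d=bot.read_camera(n);cv2.imwrite(f'pics/{n}6.png',p[:,:,::-1])
crop('pics/side6.png','pics/s6c.png',210,250,110,80,7)
E
```

```text
t: 8.62
eef_pos: [0.5578, 0.0232, 0.152]
tool_rot: [-0.0, 0.997, 0.079, 0.004]
contact_force: [0.4, -0.0, -0.0]
gripper_width: 0.582
top [(np.float64(15.9), np.float64(-99.6)), (np.float64(15.3), np.float64(-162.9)), (np.float64(15.3), np.float64(131.2)), (np.float64(13.6), np.float64(-33.6))]
side [(np.float64(13.6), np.float64(-168.4)), (np.float64(13.6), np.float64(133.9)), (np.float64(14.8), np.float64(69.9)), (np.float64(13.5), np.float64(-99.1))]
t8.62 pos [0.5578 0.0232 0.152 ] yaw 9.10 | d tool mm [81.4  1.2 32.7] in target frame [81.6  1.1 32. ] turn [ 0.01 -0.48  0.01]
 F [ 0.4  -0.03 -0.04] M [0.058 0.011 0.031] w 0.582 q7 -1.57
```

View pics/s6c.png

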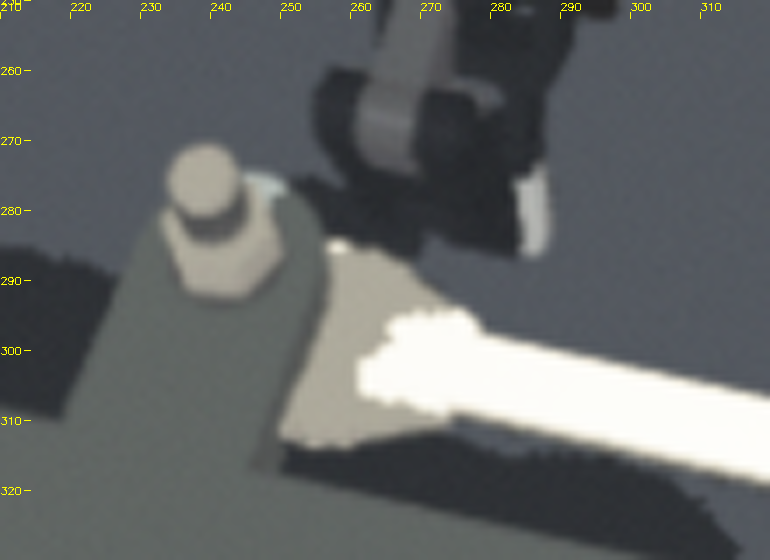

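View pics/top6.png

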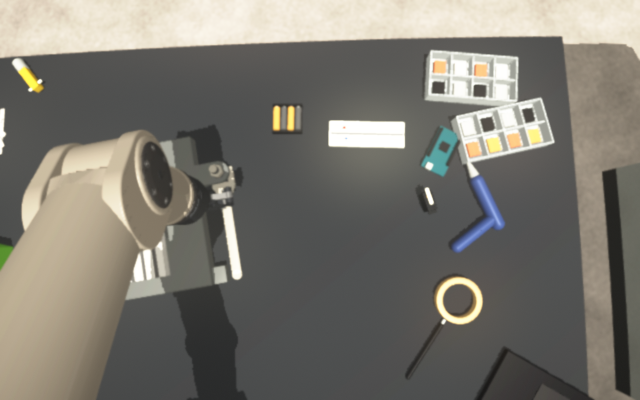

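```bash
python3 - <<'E'
from go import *
b=np.array([.6386,.035]);out=[]
for nme,src,box,k in(('top','pics/top0.png',(202,155,28,30),13),('side','pics/side6.png',(225,265,32,32),13)):
  for z in(.0563,):
    im0=cv2.imread(src)[box[1]:box[1]+box[3],box[0]:box[0]+box[2]];im0=cv2.resize(im0,(390,390),interpolation=cv2.INTER_CUBIC)
    for a in(14,20):
        im=im0.copy()
        P=[[b[0]+.01386*np.cos(t),b[1]+.01386*np.sin(t),z] for t in np.radians(a+60*np.arange(6))]
        uv=(proj(nme,P)-np.array(box[:2])+.5)*np.array([390/box[2],390/box[3]])
        cv2.polylines(im,[uv.astype(int).reshape(-1,1,2)],True,(0,0,255),1);out.append(im)
cv2.imwrite('pics/hex.png',cv2.resize(np.vstack([np.hstack(out[:2]),np.hstack(out[2:])]),(600,600)))
E
```

View pics/hex.png

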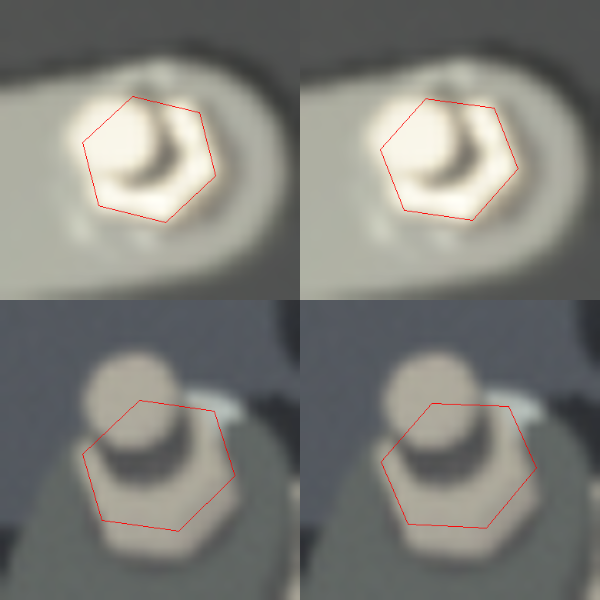

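```bash
python3 -m crank '[[[0.03,0.0003,0],[0,0,-4.9],0.05],[[0.033,0.005,0],[0,0,-10],0.05],[[0.018,0.005,0],[0,0,-10],0.05],[[0,0,0],[0,0,-10],0.05],[[0,0,0],[0,0,-10],0.05],[[0,0,0],[0,0,-10],0.05],[[0,0,0],[0,0,-10],0.05],[[0,0,0],[0,0,0],0.05]]'
python3 - <<'E'
from go import *
delta((.6386,.035,.12),74)
E
```

```text
t: 9.72
eef_pos: [0.6352, 0.033, 0.1458]
tool_rot: [-0.001, 0.799, 0.601, -0.001]
contact_force: [-0.7, -0.5, 0.0]
gripper_width: 0.585
t9.72 pos [0.6352 0.033  0.1458] yaw 73.92 | d tool mm [ 2.8  2.8 25.8] in target frame [ 2.8  2.7 25.8] turn [-0.19  0.03 -0.08]
 F [-0.67 -0.53  0.02] M [-0.044  0.004 -0.041] w 0.585 q7 -0.57
```

```bash
python3 -m crank '[[[0.0028,0.0027,0.0158],[0,0,0],0.045],[[0,0,0],[0,0,0],0.045]]'
python3 - <<'E'
from go import *
delta((.6386,.035,.06),74)
for n in('top','side'):
    p,d=bot.read_camera(n);cv2.imwrite(f'pics/{n}7.png',p[:,:,::-1])
crop('pics/side7.png','pics/s7c.png',190,200,110,110,6)
E
```

```text
t: 9.98
eef_pos: [0.6384, 0.0353, 0.1296]
tool_rot: [-0.001, 0.799, 0.601, -0.002]
contact_force: [-0.0, 0.2, 0.3]
gripper_width: 0.525
t9.97 pos [0.6384 0.0353 0.1296] yaw 73.93 | d tool mm [-0.2  0.5 69.6] in target frame [-0.3  0.3 69.6] turn [-0.2   0.08 -0.07]
 F [-0.04  0.15  0.3 ] M [ 0.013 -0.038 -0.046] w 0.525 q7 -0.57
```

View pics/s7c.png

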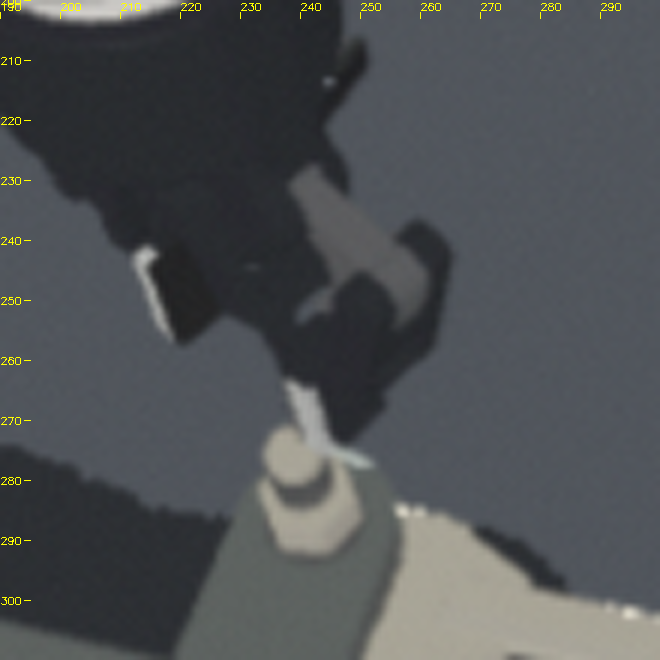

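```bash
python3 -m crank '[[[0,0.0003,0.025],[0,0,0],0.045],[[0,0,0.03],[0,0,0],0.045],[[0,0,0.01],[0,0,0],0.045],[[0,0,0.003],[0,0,0],0.045],[[0,0,0],[0,0,0],0.045]]'
python3 - <<'E'
from go import *
delta((.6386,.035,.06),74)
for n in('top','side'):
    p,d=bot.read_camera(n);cv2.imwrite(f'pics/{n}8.png',p[:,:,::-1])
crop('pics/side8.png','pics/s8c.png',190,220,110,100,6)
E
```

```text
t: 10.7
eef_pos: [0.6406, 0.0351, 0.0649]
tool_rot: [0.0, 0.799, 0.602, 0.001]
contact_force: [-0.8, 0.4, 0.7]
gripper_width: 0.531
t10.70 pos [0.6406 0.0351 0.0649] yaw 73.99 | d tool mm [-0.7 -1.9  4.9] in target frame [-0.7 -1.9  4.9] turn [ 0.08 -0.03 -0.01]
 F [-0.77  0.4   0.66] M [ 0.012 -0.019 -0.077] w 0.531 q7 -0.60
```

View pics/s8c.png

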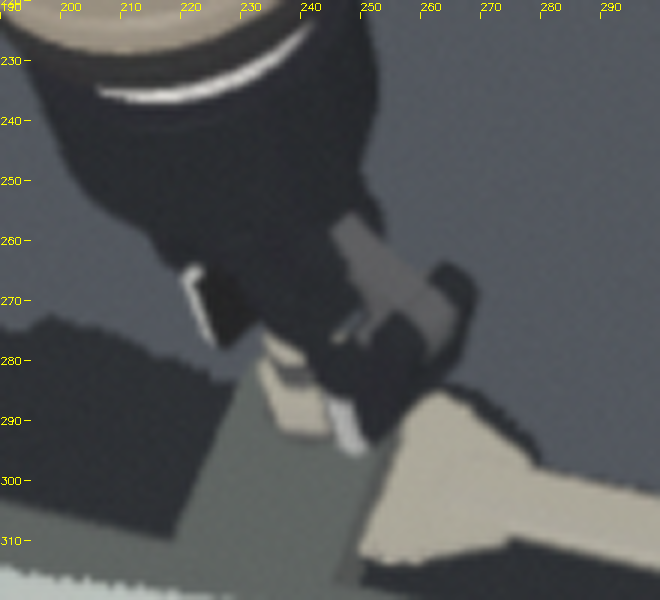

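```bash
python3 -m crank '[[[-0.0005,-0.0015,0.004],[0,0,0],0.045],[[0,0,0],[0,0,0],0.045]]'
python3 -c "
from go import *
delta((.6386,.035,.06),74)"
python3 -m crank '[[[0,0,0],[0,0,0],0.03],[[0,0,0],[0,0,0],0.02],[[0,0,0],[0,0,0],0.015],[[0,0,0],[0,0,0],0.015],[[0,0,0],[0,0,0],0.015]]' 100
python3 -c "
from go import *
delta((.6386,.035,.06),74)"
```

```text
t: 11.05
eef_pos: [0.6381, 0.0349, 0.0599]
tool_rot: [-0.0, 0.799, 0.602, -0.0]
contact_force: [-0.6, 0.3, -1.2]
gripper_width: 0.523
t11.05 pos [0.6381 0.0349 0.0599] yaw 74.00 | d tool mm [ 0.3  0.5 -0.1] in target frame [ 0.3  0.5 -0.1] turn [-0.02  0.01  0.  ]
 F [-0.63  0.3  -1.15] M [-0.062 -0.026  0.038] w 0.523 q7 -0.60
t: 11.68
eef_pos: [0.6395, 0.0347, 0.0607]
tool_rot: [0.001, 0.799, 0.602, 0.001]
contact_force: [3.4, -2.2, 4.9]
gripper_width: 0.241
t11.68 pos [0.6395 0.0347 0.0607] yaw 73.98 | d tool mm [ 0.1 -1.   0.7] in target frame [ 0.1 -1.   0.7] turn [ 0.13 -0.03 -0.02]
 F [ 3.43 -2.18  4.87] M [-0.466 -0.927 -0.058] w 0.241 q7 -0.60
```

```bash
python3 -m crank '[[[0,0,0],[0,0,4],0.015],[[0,0,0],[0,0,8],0.015],[[0,0,0],[0,0,8],0.015],[[0,0,0],[0,0,0],0.015]]'
python3 -c "
from go import *
delta((.6395,.0347,.0607),54)"
python3 -c "
from go import *
p,d=bot.read_camera('side');cv2.imwrite('pics/s9.png',p[:,:,::-1]);crop('pics/s9.png','pics/s9c.png',200,240,180,100,4)"
```

```text
t: 12.18
eef_pos: [0.6392, 0.0349, 0.0607]
tool_rot: [0.001, 0.891, 0.453, 0.001]
contact_force: [3.5, -1.3, 5.1]
gripper_width: 0.238
t12.18 pos [0.6392 0.0349 0.0607] yaw 53.91 | d tool mm [ 0.   0.4 -0. ] in target frame [ 0.   0.4 -0. ] turn [ 0.09 -0.05 -0.09]
 F [ 3.48 -1.33  5.11] M [-0.362 -0.688 -0.078] w 0.238 q7 -0.89
```

View pics/s9c.png

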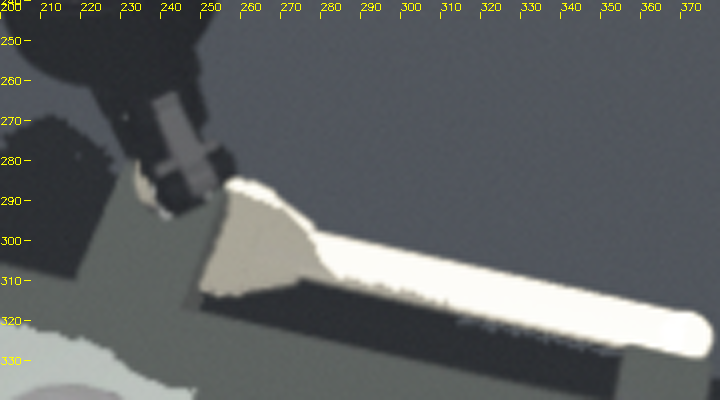

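```bash
python3 -m crank '[[[0,0,0],[0,0,8],0.015],[[0,0,0],[0,0,8],0.015],[[0,0,0],[0,0,0],0.015]]' >/dev/null
python3 -c "
from go import *
delta((.6395,.0347,.0607),54)"
python3 -m crank '[[[0,0,0],[0,0,8],0.015],[[0,0,0],[0,0,0],0.015]]'  >/dev/null
python3 -c "
from go import *
delta((.6395,.0347,.0607),54)"
python3 -m crank '[[[0,0,0],[0,0,5],0.015],[[0,0,0],[0,0,0],0.015]]'  >/dev/null
python3 -c "
from go import *
delta((.6395,.0347,.0607),54)"
```

```text
t12.60 pos [0.6389 0.0352 0.0605] yaw 37.92 | d tool mm [ 0.2  0.7 -0.2] in target frame [-0.   0.7 -0.2] turn [  0.06  -0.05 -16.08]
 F [ 3.26 -1.31  6.14] M [-0.273 -0.594 -0.015] w 0.241 q7 -1.12
t12.85 pos [0.6388 0.0353 0.0605] yaw 29.93 | d tool mm [ 0.3  0.8 -0.2] in target frame [-0.1  0.9 -0.2] turn [  0.04  -0.06 -24.07]
 F [ 2.57 -0.86  5.14] M [-0.224 -0.546 -0.024] w 0.241 q7 -1.23
t13.10 pos [0.6388 0.0354 0.0605] yaw 24.96 | d tool mm [ 0.3  0.9 -0.2] in target frame [-0.1  1.  -0.2] turn [ 2.000e-02 -6.000e-02 -2.904e+01]
 F [ 2.6  -0.82  5.96] M [-0.169 -0.518  0.006] w 0.244 q7 -1.30
```

```bash
cat > m.py <<'E'
from go import *
o=bot.get_obs();x=rot(o).as_matrix()[:,0]
print('t%.2f yaw %.2f F %s M %s tau7 %.3f w %.3f'%(o['t'],np.degrees(np.arctan2(x[1],x[0])),np.round(o['contact_force'],1),np.round(o['torque'],3),o['joint_torque'][6],o['gripper_width']))
E
python3 m.py
python3 -m crank '[[[0,0,0],[0,0,4],0.015],[[0,0,0],[0,0,0],0.015]]'  >/dev/null; python3 m.py
python3 -m crank '[[[0,0,0],[0,0,4],0.015],[[0,0,0],[0,0,0],0.015]]'  >/dev/null; python3 m.py
```

```text
t13.10 yaw 24.96 F [ 2.6 -0.8  6. ] M [-0.169 -0.518  0.006] tau7 -0.262 w 0.244
t13.35 yaw 20.98 F [ 2.1 -0.8  5.8] M [-0.027 -0.517  0.047] tau7 -0.209 w 0.240
t13.60 yaw 16.98 F [ 1.2 -0.8  5.3] M [-0.139 -0.501  0.01 ] tau7 -0.209 w 0.240
```

```bash

python3 -m crank '[[[0,0,0],[0,0,4],0.015],[[0,0,0],[0,0,0],0.015]]'  >/dev/null; python3 m.py
python3 -m crank '[[[0,0,0],[0,0,4],0.015],[[0,0,0],[0,0,0],0.015]]'  >/dev/null; python3 m.py
python3 -m crank '[[[0,0,0],[0,0,4],0.015],[[0,0,0],[0,0,0],0.015]]'  >/dev/null; python3 m.py
python3 -c "
from go import *
p,d=bot.read_camera('side');cv2.imwrite('pics/s10.png',p[:,:,::-1]);crop('pics/s10.png','pics/s10c.png',200,240,180,100,4)"
```

```text
t13.85 yaw 12.98 F [ 2.4 -0.5  5.4] M [-0.003 -0.57  -0.076] tau7 -0.209 w 0.241
t14.10 yaw 8.99 F [2.9 0.5 5. ] M [-0.03  -0.545 -0.038] tau7 -0.209 w 0.246
t14.35 yaw 4.99 F [ 2.9 -0.3  4.6] M [ 0.042 -0.542  0.009] tau7 -0.209 w 0.243
```

View pics/s10c.png

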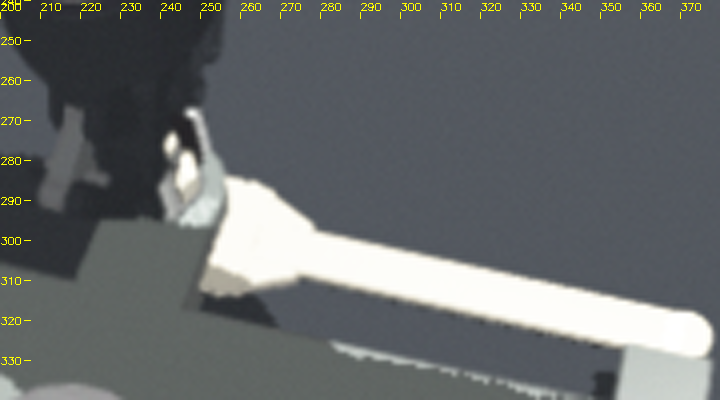

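```bash

python3 -m crank '[[[0,0,0],[0,0,4],0.015],[[0,0,0],[0,0,0],0.015]]'  >/dev/null; python3 m.py
python3 -m crank '[[[0,0,0],[0,0,4],0.015],[[0,0,0],[0,0,0],0.015]]'  >/dev/null; python3 m.py
python3 -m crank '[[[0,0,0],[0,0,4],0.015],[[0,0,0],[0,0,0],0.015]]'  >/dev/null; python3 m.py

```

```text
t14.65 yaw 0.99 F [1.5 0.6 4.4] M [ 0.06  -0.571  0.019] tau7 -0.210 w 0.243
t14.90 yaw -2.98 F [3.5 0.3 4.7] M [ 0.121 -0.515  0.132] tau7 -0.296 w 0.241
t15.15 yaw -6.98 F [2.2 0.5 5.3] M [ 0.148 -0.595  0.052] tau7 -0.289 w 0.240
```

```bash

python3 -m crank '[[[0,0,0],[0,0,3],0.015],[[0,0,0],[0,0,0],0.015]]'  >/dev/null; python3 m.py
python3 -m crank '[[[0,0,0],[0,0,3],0.015],[[0,0,0],[0,0,0],0.015]]'  >/dev/null; python3 m.py
python3 -m crank '[[[0,0,0],[0,0,3],0.015],[[0,0,0],[0,0,0],0.015]]'  >/dev/null; python3 m.py

```

```text
t15.40 yaw -9.96 F [ 2.2 -0.1  4.9] M [ 0.154 -0.554  0.173] tau7 -0.316 w 0.242
t15.65 yaw -12.95 F [2.1 1.1 4.3] M [ 0.191 -0.583  0.226] tau7 -0.351 w 0.238
t15.90 yaw -15.94 F [1.6 0.8 5.3] M [ 0.257 -0.544  0.189] tau7 -0.387 w 0.244
```

```bash

python3 -m crank '[[[0,0,0],[0,0,3],0.015],[[0,0,0],[0,0,0],0.015]]'  >/dev/null; python3 m.py
python3 -m crank '[[[0,0,0],[0,0,3],0.015],[[0,0,0],[0,0,0],0.015]]'  >/dev/null; python3 m.py
python3 -m crank '[[[0,0,0],[0,0,3],0.015],[[0,0,0],[0,0,0],0.015],[[0,0,0],[0,0,0],0.015]]'  >/dev/null; python3 m.py

```

```text
t16.15 yaw -18.93 F [2.5 1.1 5.7] M [ 0.247 -0.603  0.267] tau7 -0.422 w 0.239
t16.40 yaw -21.92 F [2.8 0.5 5.3] M [ 0.344 -0.631  0.315] tau7 -0.459 w 0.242
t16.77 yaw -24.89 F [4.1 1.2 4.5] M [ 0.346 -0.615  0.363] tau7 -0.320 w 0.240
```

```bash
python3 -m crank '[[[0,0,0],[0,0,0],0.045],[[0,0,0],[0,0,0],0.045],[[0,0,0],[0,0,0],0.045],[[0,0,-0.03],[0,0,0],0.045],[[0,0,-0.04],[0,0,0],0.045],[[0,0,-0.03],[0,0,0],0.045],[[0,0,0],[0,0,0],0.045]]'
python3 - <<'E'
from go import *
for n in('top','side'):
    p,d=bot.read_camera(n);cv2.imwrite(f'pics/{n}11.png',p[:,:,::-1])
crop('pics/side11.png','pics/s11c.png',200,240,180,110,4)
crop('pics/top11.png','pics/t11c.png',180,130,80,170,3)
delta((.5555,.0217,.1),9.09)
E
```

```text
t: 17.65
eef_pos: [0.6398, 0.0349, 0.1625]
tool_rot: [-0.001, 0.976, -0.217, 0.002]
contact_force: [1.2, -0.2, 0.3]
gripper_width: 0.53
t17.75 pos [0.6378 0.0349 0.1595] yaw -25.00 | d tool mm [-69.   46.7  59.6] in target frame [-83.3   0.   59.5] turn [ 1.000e-02  5.000e-02 -3.409e+01]
 F [-0.33  0.38 -0.53] M [0.054 0.033 0.056] w 0.529 q7 -2.03
```

View pics/s11c.png

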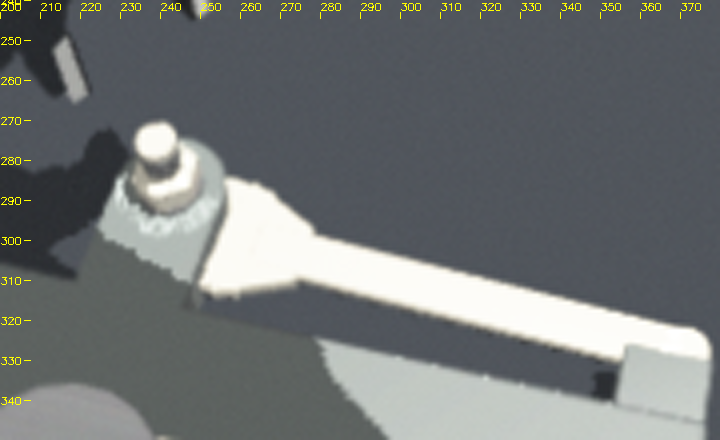

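View pics/t11c.png

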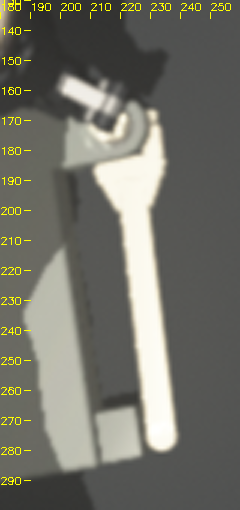

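```bash
python3 - <<'E'
from sp import *
im=cv2.imread('pics/top11.png');m=(im.min(2)>185).astype(np.uint8)
# shank centreline rows 205-270
for n,src,rng in(('top','pics/top11.png',None),):
    pts=[]
    for v in range(206,272):
        r=im[v,215:245].astype(float).min(1); thr=150
        i=np.nonzero(r>thr)[0]
        if len(i): pts.append((215+(i[0]+i[-1])/2,v,len(i)))
    pts=np.array(pts);print(np.unique(pts[:,2]))
    P=at_z('top',pts[:,:2],.008)[:,:2]
    l=cv2.fitLine(P.astype(np.float32),cv2.DIST_HUBER,0,.001,.001).ravel();l[:2]*=np.sign(l[0])
    print('yaw',np.degrees(np.arctan2(l[1],l[0])),l)
    d=np.array([.6386,.035])-l[2:];print('bolt lateral off line mm',1e3*(l[0]*d[1]-l[1]*d[0]))
    for a in(60,75,85): print(a,np.array([.6386,.035])-1e-3*a*l[:2]-0*d)
    tail=at_z('top',[(232.5,279.5)],.008)[0,:2];print('tail',tail,'tail-bolt along',(tail-np.array([.6386,.035]))@l[:2])
E
```

```text
[ 9. 10. 12. 18. 20.]
yaw 6.561387 [0.99345    0.11426767 0.5116868  0.01977515]
bolt lateral off line mm 0.6230475871664177
60 [0.578993   0.02814394]
75 [0.56409125 0.02642992]
85 [0.55415675 0.02528725]
tail [0.40688476 0.0102785 ] tail-bolt along -0.23302237158626563
```

```bash
python3 - <<'E'
from sp import *
im=cv2.imread('pics/top11.png')
pts=[]
for v in range(208,258):
    r=im[v,212:245].astype(float).min(1); i=np.nonzero(r>150)[0]
    pts.append((212+(i[0]+i[-1])/2,v))
P=at_z('top',pts,.008)[:,:2]
l=cv2.fitLine(P.astype(np.float32),cv2.DIST_HUBER,0,.001,.001).ravel();l[:2]*=np.sign(l[0])
b=np.array([.6386,.035]);d=b-l[2:]
print('yaw',np.degrees(np.arctan2(l[1],l[0])),'lat',1e3*(l[0]*d[1]-l[1]*d[0]))
f=l[2:]+l[:2]*(d@l[:2]);
for a in(75,85,95): print(a,f-1e-3*a*l[:2])
E
```

```text
yaw 6.939639 lat -0.23231742509330355
75 [0.56412138 0.02616884]
85 [0.55419464 0.02496061]
95 [0.54426791 0.02375237]
```

```bash
python3 -m crank '[[[-0.034,0.022,0],[0,0,-8],0.036],[[-0.034,0.016,0],[0,0,-8],0.036],[[0,0,0],[0,0,-8],0.036],[[0,0,0],[0,0,-8],0.036],[[0,0,0],[0,0,0],0.036],[[0,0,0],[0,0,0],0.036]]'
python3 - <<'E'
from go import *
delta((.5542,.0250,.1),6.94)
E
```

```text
t: 18.5
eef_pos: [0.5605, 0.0239, 0.1591]
tool_rot: [0.0, 0.998, 0.06, -0.001]
contact_force: [-0.0, 0.1, -0.2]
gripper_width: 0.421
t18.50 pos [0.5605 0.0239 0.1591] yaw 6.85 | d tool mm [-6.1 -1.8 59.1] in target frame [-6.2 -1.8 59.1] turn [ 0.    0.1  -0.09]
 F [-0.01  0.09 -0.22] M [-0.009 -0.048  0.001] w 0.421 q7 -1.55
```

```bash
python3 -m crank '[[[-0.0061,-0.0018,0.04],[0,0,0],0.036],[[0,0,0.04],[0,0,0],0.036],[[0,0,0.03],[0,0,0],0.036],[[0,0,0],[0,0,0],0.036]]'
python3 - <<'E'
from go import *
delta((.5542,.0250,.0178),6.94)
p,d=bot.read_camera('side');cv2.imwrite('pics/s12.png',p[:,:,::-1]);crop('pics/s12.png','pics/s12c.png',210,240,150,100,5)
E
```

```text
t: 19.0
eef_pos: [0.5528, 0.0249, 0.0478]
tool_rot: [0.0, 0.998, 0.06, -0.003]
contact_force: [0.6, 0.3, -0.0]
gripper_width: 0.419
t19.00 pos [0.5528 0.0249 0.0478] yaw 6.93 | d tool mm [ 1.6  0.1 30. ] in target frame [ 1.4  0.1 30. ] turn [ 0.02  0.31 -0.01]
 F [ 0.57  0.29 -0.05] M [ 0.01  -0.01   0.027] w 0.419 q7 -1.53
```

View pics/s12c.png

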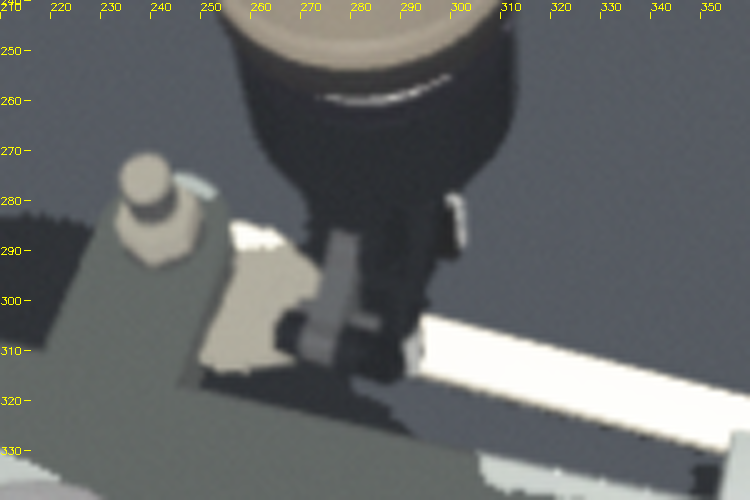

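```bash
python3 -m crank '[[[0.001,0,0.018],[0,0,0],0.036],[[0,0,0.009],[0,0,0],0.036],[[0,0,0.003],[0,0,0],0.036],[[0,0,0],[0,0,0],0.036],[[0,0,0],[0,0,0],0.036]]'
python3 -c "
from go import *
delta((.5542,.0250,.0178),6.94)"
python3 -m crank '[[[0,0,0],[0,0,0],0.015],[[0,0,0],[0,0,0],0.01],[[0,0,0],[0,0,0],0.01],[[0,0,0],[0,0,0],0.01]]' 60
python3 -c "
from go import *
delta((.5542,.0250,.0178),6.94)"
```

```text
t: 19.68
eef_pos: [0.5561, 0.0252, 0.0204]
tool_rot: [-0.0, 0.998, 0.061, 0.0]
contact_force: [-1.2, -0.1, 0.7]
gripper_width: 0.424
t19.68 pos [0.5561 0.0252 0.0204] yaw 7.00 | d tool mm [-1.9 -0.   2.6] in target frame [-1.9 -0.   2.6] turn [-0.   -0.04  0.06]
 F [-1.23 -0.07  0.68] M [-0.004  0.028  0.069] w 0.424 q7 -1.53
t: 20.18
eef_pos: [0.556, 0.0253, 0.0207]
tool_rot: [-0.0, 0.998, 0.061, 0.0]
contact_force: [-1.4, -0.1, 5.6]
gripper_width: 0.189
t20.18 pos [0.556  0.0253 0.0207] yaw 7.01 | d tool mm [-1.9  0.1  2.9] in target frame [-1.9  0.1  2.9] turn [-0.01 -0.04  0.07]
 F [-1.37 -0.09  5.59] M [0.074 0.274 0.054] w 0.189 q7 -1.53
```

```bash
python3 -m crank '[[[0,0,0],[0,0,0],0.036],[[0,0,0.003],[0,0,0],0.036],[[0,0,0],[0,0,0],0.036],[[0,0,0],[0,0,0],0.015],[[0,0,0],[0,0,0],0.01],[[0,0,0],[0,0,0],0.01],[[0,0,0],[0,0,0],0.01]]' 60
python3 -c "
from go import *
delta((.5542,.0250,.0178),6.94)"
```

```text
t: 21.05
eef_pos: [0.5557, 0.0253, 0.0171]
tool_rot: [-0.0, 0.998, 0.061, -0.0]
contact_force: [-1.1, -0.3, 3.3]
gripper_width: 0.206
t21.05 pos [0.5557 0.0253 0.0171] yaw 7.01 | d tool mm [-1.5  0.1 -0.7] in target frame [-1.5  0.1 -0.7] turn [-0.01  0.01  0.07]
 F [-1.07 -0.35  3.31] M [0.097 0.379 0.051] w 0.206 q7 -1.53
```

Good grip. Rotate about the bolt off the foot (within the jaw's play) and check forces.

```bash
python3 -m crank '[[[0,0.0016,0],[0,0,-1],0.01],[[0,0.0014,0],[0,0,-1],0.01],[[0,0,0],[0,0,0],0.01]]'
python3 -c "
from go import *
delta((.5542,.0250,.0178),9)"
python3 -m crank '[[[-0.003,0,0],[0,0,0],0.01],[[-0.004,0,0],[0,0,0],0.01],[[0,0,0],[0,0,0],0.01]]'
python3 -c "
from go import *
delta((.5542,.0250,.0178),9)"
```

```text
t: 21.42
eef_pos: [0.556, 0.023, 0.0171]
tool_rot: [-0.0, 0.997, 0.079, -0.0]
contact_force: [-2.2, 3.1, 4.9]
gripper_width: 0.205
t21.43 pos [0.556  0.023  0.0171] yaw 9.03 | d tool mm [-1.5 -2.3 -0.7] in target frame [-1.5 -2.3 -0.7] turn [-0.06  0.01  0.03]
 F [-2.19  3.14  4.95] M [ 0.526  0.549 -0.195] w 0.205 q7 -1.49
t: 21.8
eef_pos: [0.55, 0.0213, 0.0172]
tool_rot: [-0.0, 0.997, 0.079, 0.001]
contact_force: [1.7, 1.6, -0.1]
gripper_width: 0.202
t21.80 pos [0.55   0.0213 0.0172] yaw 9.04 | d tool mm [ 4.7 -3.  -0.6] in target frame [ 4.7 -3.  -0.6] turn [ 0.   -0.09  0.04]
 F [ 1.71  1.57 -0.11] M [ 0.454 -0.456  0.138] w 0.202 q7 -1.49
```

Sliding freely; continue.

```bash
python3 -m crank '[[[-0.006,0,0],[0,0,0],0.01],[[-0.01,0,0],[0,0,0],0.01],[[-0.012,0,0],[0,0,0],0.01],[[-0.012,0,0],[0,0,0],0.01],[[-0.01,0,0],[0,0,0],0.01],[[0,0,0],[0,0,0],0.01]]'
python3 -c "
from go import *
delta((.5,-.15,.0478),9)
p,d=bot.read_camera('side');cv2.imwrite('pics/s13.png',p[:,:,::-1]);crop('pics/s13.png','pics/s13c.png',210,240,150,100,5)"
```

```text
t: 22.55
eef_pos: [0.4979, 0.0129, 0.0171]
tool_rot: [0.0, 0.997, 0.078, -0.001]
contact_force: [-3.1, -0.2, 8.4]
gripper_width: 0.207
t22.55 pos [0.4979 0.0129 0.0171] yaw 9.00 | d tool mm [-23.5 161.2 -30.7] in target frame [-23.4 161.2 -30.7] turn [-0.    0.16 -0.  ]
 F [-3.06 -0.22  8.39] M [-0.05   0.454 -0.035] w 0.207 q7 -1.49
```

View pics/s13c.png

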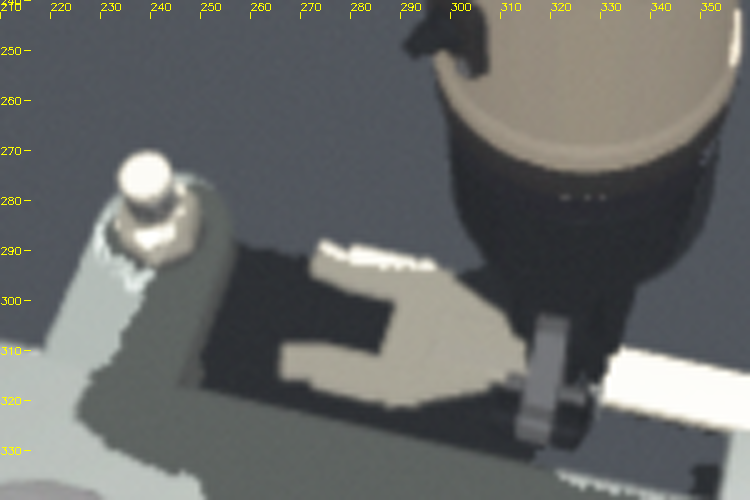

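```bash
python3 -m crank '[[[0,0.005,-0.01],[0,0,0],0.01],[[0,0.025,-0.005],[0,0,0],0.01],[[0,0.035,0],[0,0,0],0.01],[[0,0.035,0],[0,0,0],0.01],[[0,0.03,0],[0,0,0],0.01],[[0,0.015,0],[0,0,0],0.01],[[0,0.005,0.007],[0,0,0],0.01],[[0,0,0.005],[0,0,0],0.01],[[0,0,0.002],[0,0,0],0.01],[[0,0,0],[0,0,0],0.01]]'
python3 -c "
from go import *
delta((.5,-.15,.0171),9)"
```

```text
t: 23.85
eef_pos: [0.5232, -0.1338, 0.0177]
tool_rot: [-0.0, 0.997, 0.079, -0.0]
contact_force: [-0.3, -0.2, -3.3]
gripper_width: 0.207
t23.85 pos [ 0.5232 -0.1338  0.0177] yaw 9.09 | d tool mm [-25.5  12.4   0.6] in target frame [-25.4  12.4   0.6] turn [-0.03  0.04  0.09]
 F [-0.33 -0.17 -3.27] M [-0.009 -0.046 -0.002] w 0.207 q7 -1.22
```

```bash
python3 -m crank '[[[0,0,0.0008],[0,0,0],0.01],[[0,0,0],[0,0,0],0.01],[[0,0,0],[0,0,0],0.045],[[0,0,0],[0,0,0],0.045],[[0,0,0],[0,0,0],0.045],[[0,0,-0.03],[0,0,0],0.045],[[0,0,-0.06],[0,0,0],0.045],[[0,0,-0.06],[0,0,0],0.045],[[0,0.05,-0.03],[0,0,0],0.045],[[0,0,0],[0,0,0],0.045]]'
python3 -m crank '[[[-0.03,0.05,0],[0,0,0],0.045],[[-0.03,0.06,0],[0,0,0],0.045],[[-0.02,0.05,0],[0,0,0],0.045],[[0,0,0],[0,0,0],0.045]]'
python3 - <<'E'
from go import *
for n in('top','side'):
    p,d=bot.read_camera(n);cv2.imwrite(f'pics/{n}14.png',p[:,:,::-1])
crop('pics/top14.png','pics/t14c.png',180,140,65,50,12)
crop('pics/side14.png','pics/s14c.png',215,260,50,50,12)
E
```

```text
t: 25.1
eef_pos: [0.5327, -0.1892, 0.2006]
tool_rot: [0.002, 0.997, 0.076, 0.003]
contact_force: [-0.0, -0.4, -0.3]
gripper_width: 0.528
t: 25.6
eef_pos: [0.4756, -0.3551, 0.1965]
tool_rot: [0.001, 0.997, 0.074, -0.001]
contact_force: [0.2, -0.1, -0.1]
gripper_width: 0.527
```

View pics/top14.png

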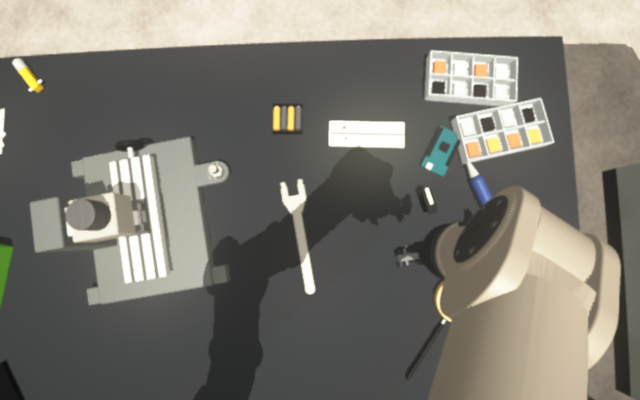

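View pics/side14.png

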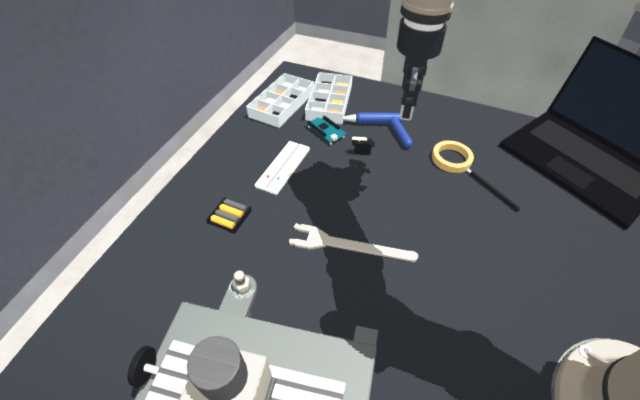

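View pics/t14c.png

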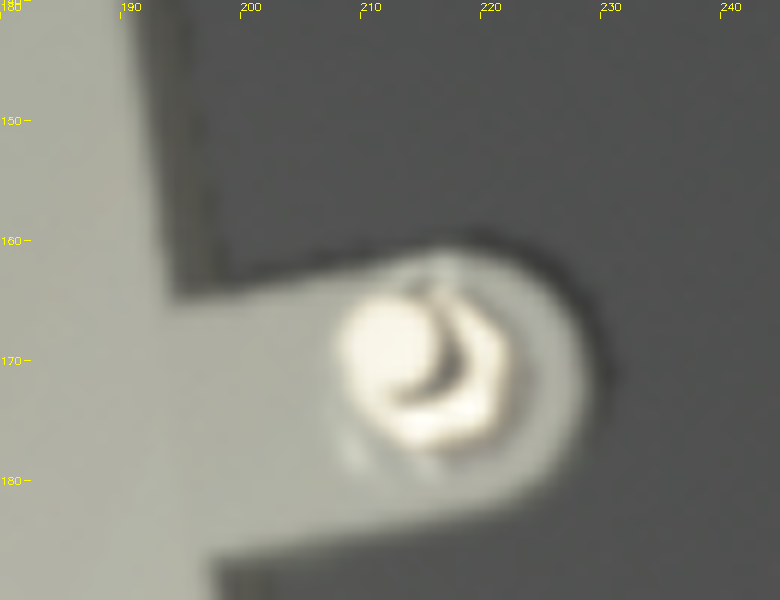

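View pics/s14c.png

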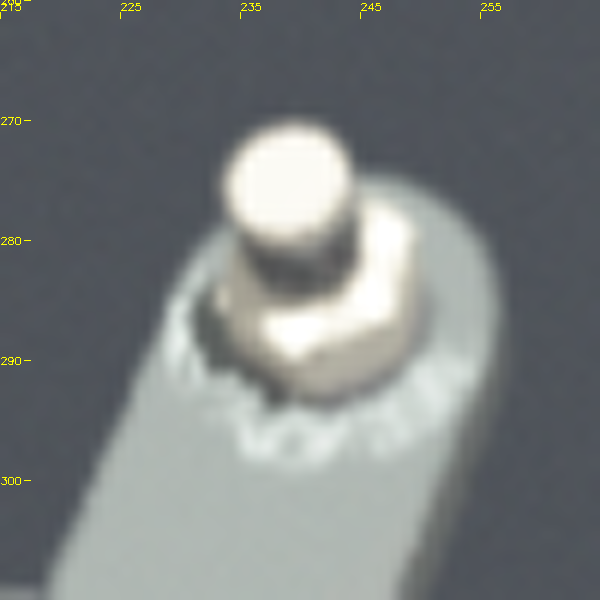

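```bash
python3 - <<'E'
from sp import *
b=np.array([.6386,.035])
print([ (round(np.hypot(*v)*1e3,1),round(np.degrees(np.arctan2(v[1],v[0]))%60,1)) for v in at_z('top',[(222.0,169),(220.8,175.5),(214.3,177.5)],.0563)[:,:2]-b])
for n,box in(('top',(275,172,320,296)),('side',(285,215,420,265))):
    im=cv2.imread(f'pics/{n}14.png');q,w,a,bb,P=fit(n,im,box,95)
    print(n,np.degrees(np.arctan2(w[1],w[0])),'tail',q+w*a,'tip',q+w*bb,bb-a)
E
```

```text
[(np.float64(14.3), np.float64(40.9)), (np.float64(15.9), np.float64(46.3)), (np.float64(15.1), np.float64(51.3))]
top 9.175023239640618 tail [ 0.37393825 -0.1593825 ] tip [ 0.62343608 -0.11908428] 0.2527313011503204
side 9.696936475067536 tail [ 0.37592193 -0.1587233 ] tip [ 0.62363025 -0.11639537] 0.2512987501343999
```

```bash
python3 -c "
from station import bot
print(bot.hand_in())"
```

```text
the job is handed in; nothing more can be done
None
```

The jam nut is tight, the spanner is off and lying flat on the bench clear of the machine, and I handed the job in at about 25.7 s. No verdict was reported.

**What I did:** I slid the spanner onto the bolt head, where it came to rest on the cast foot. I then turned the nut about 99° clockwise by gripper angle. After that I pulled the spanner off along its length and laid it well clear of the bolt.

**Tightness:** The last-joint torque jumped by 0.08 N m at the nip and then rose steadily. At the end I estimated 0.38 to 0.46 N m on the nut, against the 0.4 asked. This is an estimate because the wrist moment read about 0.1 N m low, judged against the known drag of the loose nut.

**Bolt setting:** While tightening, the spanner turned only about 2° before it came to rest on the foot. Even with the jaw's play, the bolt's turn should be far below the 0.36 rad limit. I could not see the bolt head directly.

**Spanner:** The top and side views agree on where it lies to within about 3 mm. Its jaw is about 160 mm from the bolt, and it touches nothing.

**Bystanders:** The breadboard, battery holder and servo appear in the same places in the first and last pictures.

**Disagreements:**
- **Nut angle:** After release I read the nut's corners at about 41 to 51°, compared with 35° from the tool's angle. I put this down to coarse image reading plus the washer springing back, and I did not settle it further.
- **Second grip:** My first grip on the spanner for taking it off was 3 mm too high, so I regripped before pulling.

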